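# Strip down the split hat block

### The job

First move the basket of weights from the yellow hook to the blue hook, keeping it level and in the air, never set down. Then draw the blue-topped key straight up out of the gap in the hat block and lower it, without dropping it, upright into the free slot of the key rack. Last, push the red grip until the two halves of the block meet, and leave the spare key and everything else on the table where it is.

Things in the scene. Friction and masses are not known exactly. Their poses are not given: they have to be found in the camera images.
- stand_work: yellow forked hook stand, fixed; the basket hangs here at the start. Origin: on the table, straight below the hook's seat. Open side to its -x; post at x = 85 to 101 mm. Foot plate 12 mm thick, x from -55 to 115 mm, 130 mm wide. Either stand may be the left one
- hook_work (a point): seat of the yellow hook: 200 mm above the table, midway between two level prongs (8 mm square, centre lines at y = -34 and +34 mm) that run along x from the post to upturned tips at x = -30 to -38 mm, whose tops stand 22 mm above the prongs. The seat is on the prongs' top faces. Nothing stands between or above the prongs; axes as the stand
- stand_store: blue forked hook stand, fixed, empty at the start; same shape, size, origin and axes as stand_work
- hook_store (a point): seat of the blue hook, same shape as hook_work, 200 mm above the table
- basket: steel basket of weights, 0.36 to 0.56 kg, loose, hanging by its bar across both prongs. Origin: centre of its underside. Tray 100 (x) by 124 (y) by 32 mm high; flat uprights (12 mm in x, 4 in y) at y = -60 and +60 mm, outside the prongs, carry the bar
- basket_bar (a point): middle of the underside of the basket's dark wooden bar, 130 mm above the basket's origin. Bar 12 mm thick (x), 124 mm long (y), 14 mm high. Grip it at mid-length between the prongs, fingers fore and aft (along x). To come off, it must rise over the 22 mm tips, then leave towards the stand's -x; to hang, the reverse
- hat_block: split wooden hat block, fixed. Origin: underside of its base, below the middle of the gap. Base 16 mm thick, x -100 to 100, y -185 to 105 mm. Two half crowns, each 192 (x) by 75 (y) by 90 mm high, tops 106 mm above the origin; between them a vertical gap along x, 21.6 mm wide when open. The +y half is fixed, the -y half slides along y
- half_slide (a joint): travel of the sliding half towards the fixed half, m: 0 = open (as at the start, key in the gap), 0.0216 = closed, faces meeting. Stiff, about 4 N to move, stays where left
- push_grip (a point): on the red upright grip plate of the sliding half: centre of the plate, 70 mm above the table. Plate 70 mm (block's x) by 16 mm (y), from 17 to 91 mm above the table, 138 mm from the gap's middle towards the block's -y when open; push it towards the block's +y to close
- key: wooden key plate with a blue top, 0.12 to 0.24 kg, loose, standing in the gap of the hat block. Origin: centre of its underside, which stands on the base 16 mm above the table. 20 mm thick (y), 135 mm high; lower 88 mm is 100 mm long (x), upper 47 mm is 80 mm long. Only the top 45 mm stands out of the block
- rack: plywood key rack, fixed, 160 (x) by 150 (y) mm. Origin: centre of its underside. Two open-topped slots side by side along x: the one at y = +42 mm is free, the one at y = -42 mm holds the spare key
- free_slot (a point): centre of the floor of the free slot, 14 mm above the table; axes as the rack. Slot inside 112 mm (x) by 30 mm (y), walls 4 mm thick, rims 56 mm above its floor
- spare_key: thicker darker key with a green top, 26 mm thick, otherwise sized as the key, loose, in the rack's other slot; leave alone
- scissors: scissors with orange handles, 180 mm long; bystander
- tape: yellow tape-measure case, disc 72 mm across, 22 mm high; bystander
- spool_red: red thread spool, 42 mm across, 60 mm high; bystander
- spool_green: green thread spool, 42 mm across, 60 mm high; bystander
- jar: jar with red cap, 68 mm across, 85 mm high; bystander
- notepad: yellow note pad, 76 mm square, 18 mm thick; bystander
There are look-alikes about, which are no part of the job. There is more than one size of the basket; the one meant has the size given above.

How it is judged:
By the outcome, as a careful person would: the job done as asked, in the order asked, and still so for the second after the job is handed in, with the robot touching nothing.
It also fails if it takes over 61 s, if anything falls off the work surface, if the arm or the gripper's body presses on something with over 40 N, if the wrist force passes 120 N, or if a joint passes its speed limit or range.

### The arm

A 6-joint arm with a two-finger parallel gripper is mounted at the origin on the work surface. World frame = base frame: x ahead of the robot, y to its left, z up, the work surface at z = 0. Lengths are in mm, angles in rad, forces in N, time in s.
With the tool pointing down it reaches from about 400 to 925 mm from the base axis. Payload 12.5 kg.
Tool frame: the origin (TCP) lies at the very end of the fingers, on their centre line; the grasp point (between the pads) lies 19 mm behind it; z points along the fingers, x is the direction in which the jaws open and shut, and the axes are right-handed (so a half turn about z gives the same grasp; the last joint's range is limited). The gripper opens to 95 mm and grips with 3 to 60 N. Pads are 20 mm wide; open, the fingers measure 119 mm over their backs; the gripper's body (75 mm by 180 mm) begins 59 mm behind the grasp point.
Start: joints at [1.029, 0.491, 1.559, -0, 1.092, -0.106], TCP at [263.821, 566.608, 214.661] pointing down, gripper open.
Joint ranges: [-3.1, 3.1], [-0.84, 2.19], [0.05, 2.79], [-1.13, 4.28], [0.06, 2.93], [-2.69, 2.69]. Speed limits (rad/s): [2.22, 2.22, 2.79, 3.14, 3.14, 3.14].

### API

Orientations are given as [roll, pitch, yaw] about the fixed x, y, z axes, in that order (R = Rz(yaw) Ry(pitch) Rx(roll)).
In Python, from cell import state, viewer, ticket, look_for, regions_of gives the robot as it stands.
- The arm moves only by the shell command python3 -m inch 'ROWS'. ROWS is JSON, a list of rows, each a list of 7 numbers: the turn, a rotation vector about the world's x, y, z in degrees, then the shift along the world's x, y, z in mm, then the opening, from -1 (shut) to 1 (fully open). In form: [[rx, ry, rz, tx, ty, tz, hand], ...]. A call has 1 to 10 rows; each row shifts and turns the commanded pose from where the row before left it; what a row does not reach is not made up. A row lasts 1/10 s, in which the tool goes at most 50 mm and 8.59 degrees, less where a joint would pass 70% of its speed; a pose out of reach is approached as far as the arm can. A call with a gripper value outside its range is refused whole. The fingers move at their own pace and stop on an object; the grip force is fixed at half the most. Time passes only in rows, so rows that do not move let the fingers close. It gives the time, the measured TCP pose, the force and the opening at its end, in the units of the state.
- state(): the state, without advancing time (a new reading comes with each control period).
- viewer.read_camera(name): name is "scene" or "side" or "wrist"; returns a dict with "color" (384x512x3 uint8, red, green, blue), "depth" (384x512 float32, mm along the optical axis (not along the pixel's ray), 0 where there is no reading), "fx", "fy", "cx", "cy" (pixels), "position" and "orientation" of the camera in the world. Camera axes: x right, y down, z forward; pixel columns grow to the right and rows downward; lengths in mm; the calibration is good to about 2 mm. A picture is of the moment at which its call begins.
- ticket.job_done(): hands the job in, once; it reports no verdict.
Trained networks look in the newest picture that a camera, given by its name, has taken for a name from the list of things; names that differ only in an ending like _2 or _b are one class to them, and where a whole thing is asked for, a point or a joint stands for the part that bears it (a point fixed in the world has none). Each returns a list of dicts, best first, with "score" (0 to 1); they miss things now and then, are a little off and sometimes report something else, mostly with a low value. They report only what shows in the picture. A call takes as long as a camera call. They do not tell look-alikes from the thing itself.
- look_for(name, camera): "box" ([left, top, right, bottom] as shares, 0 to 1, of the picture: columns of its width, rows of its height, round what is visible of it).
- regions_of(name, camera): "pixels" (384x512 bool, what is visible of it) and "box" ([left, top, right, bottom] as shares, 0 to 1, of the picture: columns of its width, rows of its height, round what is visible of it).
The state is a dict: "t": time; "joints": joint angles; "qvel": joint speeds; "tau": joint torques, N m; "eef_pos": TCP position; "tcp_rot": TCP orientation; "ft_force": force on the tool from outside, world axes, zero at the start; "moment": the same for the moment, N m; "opening": opening from 0.0 (shut) to 1.0 (fully open).
Only numpy, scipy, OpenCV 4.12 (cv2) and the standard library are available. Lean on these libraries where they do the work, as an engineer would, in place of code of your own. Each camera call takes 0.05 s, during which the arm holds its last target. There are 200 camera calls.

## Working session

There is one attempt and no reset: what is moved stays moved. The work goes in short steps, Python scripts to look and compute and a shell command to move; the robot and the scene stay as the last step left them, time stands still between calls to the robot, and variables do not carry over. Pictures are saved under pics/ and viewed, on a budget of 10 in all, crops included, one or two more only if the job needs it, and the job is handed in when it is done.

```bash
ls; mkdir -p pics
cat > h.py <<'E'
import numpy as np,cv2
from cell import state,viewer,ticket,look_for,regions_of
from scipy.spatial.transform import Rotation as R
def cam(n):
    c=viewer.read_camera(n)
    o=np.array(c["orientation"],float)
    M=R.from_euler('xyz',o).as_matrix() if o.size==3 else (R.from_quat(o).as_matrix() if o.size==4 else o.reshape(3,3))
    v,u=np.mgrid[0:384,0:512]; d=c["depth"]
    P=np.stack([(u-c["cx"])/c["fx"]*d,(v-c["cy"])/c["fy"]*d,d],-1)@M.T+np.array(c["position"])
    P[d==0]=np.nan
    return c,P
def save(c,n): cv2.imwrite('pics/'+n,c["color"][...,::-1])
E
python3 - <<'E'
from h import *
import cv2
s=state();print(s)
ims=[]
for n in ["scene","side"]:
    c,P=cam(n); ims.append(c["color"]); print(n,c["position"],c["orientation"],c["fx"])
    np.savez('%s0.npz'%n,P=P,c=c["color"])
    for k in ["stand_work","stand_store","basket","hat_block","key","rack","spare_key","push_grip"]:
        for r in regions_of(k,n):
            Q=P[r["pixels"]]; Q=Q[~np.isnan(Q[:,0])]
            if r["score"]>.3: print(k,round(r["score"],2),np.round(np.array(r["box"])*[512,384,512,384]),np.round(np.percentile(Q,[2,50,98],axis=0)).tolist())
    save(c,n+'0.png')
E
```

```text
pics
{'t': 0.0, 'joints': array([ 1.02938266e+00,  4.91525481e-01,  1.55944569e+00,  1.06737433e-05,
        1.09171306e+00, -1.05593800e-01]), 'qvel': array([0.00072406, 0.00011926, 0.0003919 , 0.00196636, 0.00039589,
       0.001658  ]), 'tau': array([-3.85728592e-03, -6.12636995e+01, -2.58179176e+01,  6.90784352e-02,
        4.82687261e-02, -9.91495517e-05]), 'eef_pos': array([263.69214818, 566.37794991, 214.0842199 ]), 'tcp_rot': array([-3.14146819e+00,  1.08450354e-03,  1.13497160e+00]), 'ft_force': array([ 0.97847486, -0.07914962, -0.01756007]), 'moment': array([-0.02527709,  0.00837227,  0.00322396]), 'opening': 1.000388963488497}
scene [1015.81258731 -744.69170836 1078.71073384] [-2.38643919 -0.00323066  0.6141456 ] 440.28441719451666
stand_work 0.64 [278. 132. 344. 221.] [[503.0, 133.0, -2.0], [627.0, 178.0, 13.0], [681.0, 373.0, 205.0]]
stand_work 0.49 [287. 278. 304. 303.] [[728.0, -167.0, 4.0], [749.0, -155.0, 57.0], [764.0, -132.0, 63.0]]
stand_store 0.66 [306.  98. 364. 181.] [[433.0, 263.0, -1.0], [596.0, 406.0, 34.0], [650.0, 705.0, 203.0]]
stand_store 0.31 [128. 279.
[... 1864 characters left out ...]
9. 309. 275.] [[411.0, -209.0, 2.0], [500.0, -104.0, 44.0], [608.0, 11.0, 107.0]]
key 0.82 [247. 186. 277. 203.] [[463.0, -36.0, 100.0], [505.0, -30.0, 132.0], [551.0, 5.0, 152.0]]
key 0.58 [255. 119. 286. 178.] [[503.0, 140.0, 12.0], [551.0, 184.0, 95.0], [605.0, 273.0, 214.0]]
rack 0.79 [244. 291. 315. 370.] [[424.0, -481.0, 3.0], [500.0, -452.0, 25.0], [587.0, -333.0, 71.0]]
spare_key 0.75 [260. 301. 304. 340.] [[451.0, -460.0, 67.0], [496.0, -450.0, 116.0], [542.0, -426.0, 151.0]]
push_grip 0.92 [229. 202. 297. 260.] [[420.0, -171.0, 19.0], [505.0, -92.0, 81.0], [589.0, -35.0, 108.0]]
push_grip 0.55 [225. 191. 308. 275.] [[411.0, -209.0, 7.0], [500.0, -103.0, 45.0], [605.0, 11.0, 107.0]]
```

```bash
python3 - <<'E'
from h import *
a=np.load('scene0.npz')['c'][:,:,::-1];
cv2.imwrite('pics/a.png',cv2.resize(a[70:370,100:420],(800,600*15//12*300*800//320//750) if 0 else (640,600)))
E
python3 - <<'E'
from h import *
# orientation estimates via top-height bands
for n in ["scene","side"]:
    d=np.load('%s0.npz'%n);P=d['P'];c=d['c'].astype(int)
    def box(name,x,y,z,f=None):
        m=(P[...,0]>x[0])&(P[...,0]<x[1])&(P[...,1]>y[0])&(P[...,1]<y[1])&(P[...,2]>z[0])&(P[...,2]<z[1])
        if f is not None: m&=f
        Q=P[m][:,:2].astype(np.float32)
        if len(Q)<5: print(n,name,len(Q));return
        print(n,name,len(Q),[np.round(v,1) for v in cv2.minAreaRect(Q)],'z',np.round(np.median(P[m][:,2]),1))
    box('keytop',(420,620),(-80,40),(143,160))
    box('crowns',(380,650),(-250,100),(98,111))
    box('basketbar',(450,680),(120,300),(208,222))
    box('work stand top',(450,720),(120,300),(190,235))
    box('store top',(430,720),(330,520),(190,235))
    box('racktop',(400,640),(-500,-320),(63,75))
    box('spare',(400,640),(-500,-320),(143,156))
    box('workfoot',(440,720),(100,300),(8,16))
    box('storefoot',(430,720),(330,520),(8,16))
E
```

```text
scene keytop 171 [array([509.4, -25.7]), array([80.6, 23.2]), np.float64(3.7)] z 149.3
scene crowns 1161 [array([509. , -25.5]), array([160.9, 149.7]), np.float64(5.3)] z 104.3
scene basketbar 155 [array([546.6, 206.7]), array([130.1,  36.9]), np.float64(86.1)] z 212.7
scene work stand top 579 [array([599.7, 202.4]), array([130.1, 142.5]), np.float64(85.3)] z 200.0
scene store top 361 [array([564.6, 418.2]), array([ 85.7, 142.6]), np.float64(82.7)] z 198.3
scene racktop 455 [array([ 508.5, -401.5]), array([124. , 124.2]), np.float64(80.7)] z 68.7
scene spare 336 [array([ 500.7, -442.7]), array([26.4, 82.6]), np.float64(81.3)] z 148.5
scene workfoot 900 [array([605.3, 187. ]), array([156.4, 186. ]), np.float64(83.9)] z 11.4
scene storefoot 528 [array([563. , 417.2]), array([134.1, 172.8]), np.float64(80.4)] z 11.2
side keytop 171 [array([505.2, -24.7]), array([78.9, 26.3]), np.float64(1.7)] z 149.5
side crowns 1004 [array([504.4, -35.2]), array([133.8, 162.1]), np.float64(88.0)] z 104.4
side basketbar 113 [array([543.1, 206.8]), array([127.9,  33.3]), np.float64(85.6)] z 213.1
side work stand top 442 [array([595.8, 203.3]), array([128.1, 138.1]), np.float64(86.6)] z 199.1
side store top 304 [array([559.9, 419.7]), array([ 86.7, 137.7]), np.float64(82.4)] z 197.7
side racktop 630 [array([ 505.7, -400.1]), array([127. , 119.8]), np.float64(80.3)] z 68.9
side spare 413 [array([ 497.2, -440.9]), array([29.9, 78.7]), np.float64(79.9)] z 148.5
side workfoot 668 [array([587.3, 180.8]), array([158.5, 191.5]), np.float64(89.8)] z 11.2
side storefoot 396 [array([558.7, 416.1]), array([135.5, 169.1]), np.float64(81.6)] z 11.3
```

View pics/a.png

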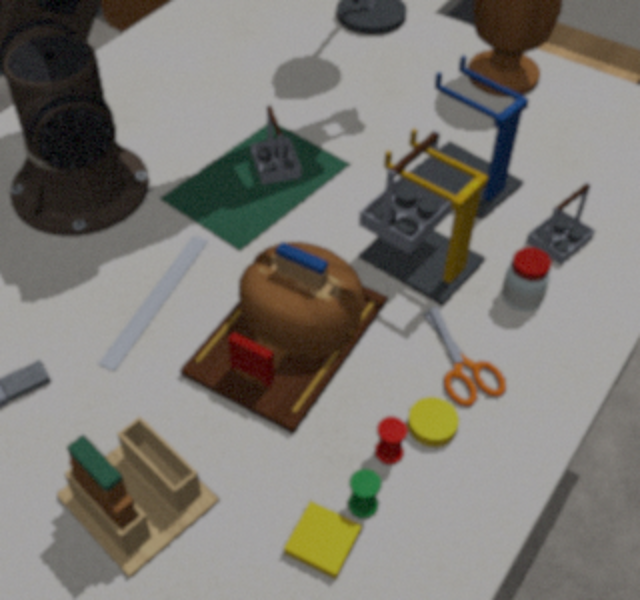

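```bash
python3 -m inch '[[0,0,-6,10,-5,45,1],[0,0,-7,20,-25,30,1],[0,0,-7,30,-38,10,1],[0,0,-7,30,-38,10,1],[0,0,-7,30,-38,10,1],[0,0,-7,30,-38,10,1],[0,0,-7,30,-38,5,1],[0,0,-7,30,-38,0,1],[0,0,-7,30,-38,0,1],[0,0,-7,30,-38,0,1]]'
python3 -m inch '[[0,0,0,26,-26,0,1]]'
python3 - <<'E'
from h import *
s=state();print(s['eef_pos'],s['tcp_rot'],s['ft_force'])
c,P=cam('wrist');print(c['position'],c['orientation']);save(c,'w1.png')
np.savez('w1.npz',P=P,c=c['color'])
for z in [(205,218),(218,226),(195,203)]:
    m=(P[...,2]>z[0])&(P[...,2]<z[1])&(P[...,1]>100)&(P[...,1]<300)
    n,l,st,ce=cv2.connectedComponentsWithStats(m.astype(np.uint8))
    for i in range(1,n):
        if st[i,4]>150: print(z,st[i].tolist(),cv2.minAreaRect(P[l==i][:,:2].astype(np.float32)),np.nanmedian(P[l==i][:,2]))
E
```

```text
t: 1.9
eef_pos: [534.8, 230.9, 334.9]
tcp_rot: [-3.141, -0.001, -0.074]
ft_force: [0.0, 0.7, 0.6]
opening: 1.003
t: 2.0
eef_pos: [561.1, 204.1, 334.8]
tcp_rot: [3.141, -0.0, -0.075]
ft_force: [0.1, 0.8, 0.6]
opening: 0.995
[561.05135465 204.10036485 334.82575184] [ 3.14146083e+00 -4.32621367e-04 -7.47980489e-02] [0.11186383 0.78291375 0.5892856 ]
[566.40149911 283.4998108  504.38348376] [ 2.85454259e+00 -4.12164520e-04 -7.53137805e-02]
(205, 218) [244, 129, 12, 109, 1169] ((554.234375, 206.26284790039062), (124.73188018798828, 11.543694496154785), 85.65280151367188) 213.16150545660827
(195, 203) [256, 150, 93, 66, 2107] ((613.583984375, 200.89761352539062), (78.29582214355469, 105.36112213134766), 85.7095718383789) 199.3932526073433
```

View pics/w1.png

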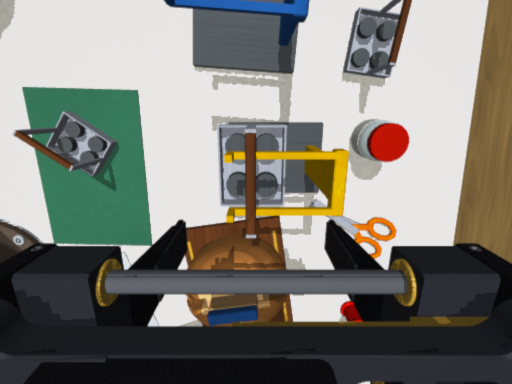

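```bash
python3 -m inch '[[0,0,0,-7,2,-20,1],[0,0,0,0,0,-40,1],[0,0,0,0,0,-40,1],[0,0,0,0,0,-30,1],[0,0,0,0,0,-17,1],[0,0,0,0,0,0,-1],[0,0,0,0,0,0,-1],[0,0,0,0,0,0,-1],[0,0,0,0,0,0,-1],[0,0,0,0,0,0,-1]]'
python3 -m inch '[[0,0,0,0,0,0,-1],[0,0,0,0,0,0,-1],[0,0,0,0,0,6,-1],[0,0,0,0,0,8,-1],[0,0,0,0,0,8,-1],[0,0,0,0,0,8,-1],[0,0,0,0,0,5,-1],[0,0,0,0,0,0,-1],[0,0,0,0,0,0,-1]]'
```

```text
t: 3.05
eef_pos: [553.0, 208.7, 188.5]
tcp_rot: [-3.141, -0.001, -0.069]
ft_force: [0.7, 0.1, -0.2]
opening: 0.634
t: 3.95
eef_pos: [552.7, 208.6, 222.6]
tcp_rot: [3.142, -0.0, -0.069]
ft_force: [0.2, 0.0, -0.1]
opening: 0.005
```

```bash
python3 -m inch '[[0,0,0,0,0,30,1],[0,0,0,0,0,30,1],[0,0,0,0,0,30,1],[0,0,0,0,0,20,1],[0,0,0,0,0,0,1],[0,0,0,0,0,0,1],[0,0,0,0,0,0,1],[0,0,0,0,0,0,1],[0,0,0,0,0,0,1]]'
cat >> h.py <<'E'
def comps(P,zs,y,x=(300,800),n=150):
    for z in zs:
        m=(P[...,2]>z[0])&(P[...,2]<z[1])&(P[...,1]>y[0])&(P[...,1]<y[1])&(P[...,0]>x[0])&(P[...,0]<x[1])
        k,l,st,ce=cv2.connectedComponentsWithStats(m.astype(np.uint8))
        for i in range(1,k):
            if st[i,4]>n: print(z,st[i].tolist(),[np.round(v,1) for v in cv2.minAreaRect(P[l==i][:,:2].astype(np.float32))],np.round(np.nanmedian(P[l==i][:,2]),1))
E
python3 - <<'E'
from h import *
s=state();print(s['eef_pos'],s['tcp_rot'],s['ft_force'],s['opening'])
c,P=cam('wrist');save(c,'w2.png')
comps(P,[(205,218),(85,108),(195,203)],(100,300))
E
```

```text
t: 4.85
eef_pos: [552.7, 208.6, 331.8]
tcp_rot: [3.141, 0.001, -0.069]
ft_force: [0.1, -0.4, 0.2]
opening: 0.705
[552.6987529  208.56269678 331.82307007] [ 3.14116957e+00  1.21685657e-03 -6.93446063e-02] [ 0.08280882 -0.41498733  0.21531977] 0.7045456164619912
(205, 218) [253, 133, 12, 109, 1172] [array([554.8, 206.5]), array([124.1,  11.7]), np.float64(85.8)] 213.2
(85, 108) [223, 127, 39, 83, 458] [array([531.3, 208.2]), array([125.1,  55.2]), np.float64(85.3)] 100.8
(85, 108) [263, 128, 30, 27, 154] [array([595.8, 255.9]), array([29.5, 56. ]), np.float64(42.9)] 101.1
(85, 108) [231, 137, 22, 20, 356] [array([532.8, 242.9]), array([33.5, 26.7]), np.float64(2.3)] 95.5
(85, 108) [264, 137, 21, 18, 335] [array([581.8, 240.1]), array([25.2, 30.5]), np.float64(85.2)] 95.5
(85, 108) [264, 164, 28, 46, 277] [array([583.6, 177.7]), array([73. , 39.3]), np.float64(84.3)] 100.5
(85, 108) [232, 175, 21, 25, 431] [array([528.5, 178.6]), array([37. , 31.3]), np.float64(85.7)] 95.4
(85, 108) [264, 176, 20, 24, 403] [array([577.5, 174.9]), array([36.4, 29.7]), np.float64(86.4)] 95.4
(195, 203) [263, 154, 95, 67, 2113] [array([613.2, 200.8]), array([ 79.3, 105.1]), np.float64(85.5)] 199.4
```

```bash
python3 -m inch '[[0,0,0,2,-2,-30,-0.1],[0,0,0,0,0,-40,-0.1],[0,0,0,0,0,-40,-0.1],[0,0,0,0,0,-25,-0.1],[0,0,0,0,0,-9,-0.1],[0,0,0,0,0,0,-1],[0,0,0,0,0,0,-1],[0,0,0,0,0,0,-1],[0,0,0,0,0,0,-1],[0,0,0,0,0,0,-1]]'
python3 -m inch '[[0,0,0,0,0,0,-1],[0,0,0,0,0,0,-1],[0,0,0,0,0,0,-1]]'
```

```text
t: 5.9
eef_pos: [555.1, 206.7, 189.6]
tcp_rot: [-3.141, -0.002, -0.069]
ft_force: [-0.5, -0.2, 3.4]
opening: 0.119
t: 6.2
eef_pos: [555.1, 206.7, 189.6]
tcp_rot: [-3.141, -0.001, -0.069]
ft_force: [-1.2, -0.5, 6.2]
opening: 0.122
```

```bash
python3 -m inch '[[0,0,0,0,0,4,-1],[0,0,0,0,0,8,-1],[0,0,0,0,0,12,-1],[0,0,0,0,0,12,-1],[0,0,0,0,0,8,-1],[0,0,0,0,0,3,-1],[0,0,0,0,0,0,-1]]'
python3 -m inch '[[0,0,0,-5,0.4,0,-1],[0,0,0,-10,0.7,0,-1],[0,0,0,-15,1,0,-1],[0,0,0,-16,1,0,-1],[0,0,0,-16,1,0,-1],[0,0,0,-16,1,0,-1],[0,0,0,-12,1,0,-1],[0,0,0,-8,1,0,-1],[0,0,0,-4,0,0,-1],[0,0,0,0,0,0,-1]]'
python3 - <<'E'
from h import *
s=state();print(s['eef_pos'],s['tcp_rot'],s['ft_force'],s['moment'],s['opening'])
c,P=cam('wrist');save(c,'w3.png')
comps(P,[(240,265),(195,203)],(100,550))
E
```

```text
t: 6.9
eef_pos: [554.9, 206.6, 236.2]
tcp_rot: [-3.141, -0.001, -0.069]
ft_force: [0.1, -0.5, -5.7]
opening: 0.12
t: 7.9
eef_pos: [452.6, 213.8, 235.7]
tcp_rot: [-3.142, -0.0, -0.069]
ft_force: [0.6, -0.3, -4.7]
opening: 0.123
[452.60984007 213.77420683 235.74825795] [-3.14158304e+00 -2.94999262e-04 -6.89827911e-02] [ 0.55924617 -0.30012947 -4.71219835] [-0.16409082 -0.03115971 -0.00649675] 0.12336217997531612
(240, 265) [231, 144, 50, 126, 2982] [array([453.8, 238.3]), array([75.3, 28.2]), np.float64(85.8)] 259.2
(240, 265) [247, 295, 18, 27, 484] [array([449.1, 172.8]), array([22.4, 11.3]), np.float64(86.4)] 259.3
(195, 203) [351, 170, 161, 89, 2834] [array([609.9, 226.3]), array([ 63.2, 156.9]), np.float64(59.7)] 199.2
(195, 203) [343, 248, 110, 12, 1083] [array([570.9, 169.7]), array([ 9.5, 93.5]), np.float64(86.2)] 199.3
```

View pics/w3.png

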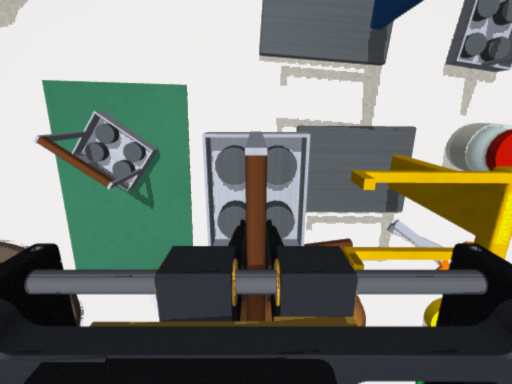

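```bash
python3 -m inch '[[0,0,0,0,6,0,-1],[0,0,-0.4,0,14,0,-1],[0,0,-0.6,0,24,0,-1],[0,0,-0.6,-1,32,0,-1],[0,0,-0.6,-1,34,0,-1],[0,0,-0.6,-1,34,0,-1],[0,0,-0.6,-1,30,0,-1],[0,0,-0.4,0,24,0,-1],[0,0,-0.2,0,14,0,-1],[0,0,0,0,6,0,-1]]'
python3 -m inch '[[0,0,0,0,0,0,-1],[0,0,0,0,0,0,-1],[0,0,0,0,0,0,-1]]'
python3 - <<'E'
from h import *
s=state();print(s['eef_pos'],s['tcp_rot'],s['ft_force'],s['moment'],s['opening'])
c,P=cam('wrist');save(c,'w4.png')
comps(P,[(240,265),(195,203),(205,225),(185,225)],(330,550))
for n in ['scene','side']:
    c,P=cam(n);save(c,n+'4.png');comps(P,[(195,203),(205,225),(250,263)],(330,550),(400,700),30)
E
```

```text
t: 8.95
eef_pos: [448.7, 432.8, 235.1]
tcp_rot: [3.141, 0.0, -0.138]
ft_force: [0.1, -2.0, -5.3]
opening: 0.121
t: 9.25
eef_pos: [449.1, 430.8, 235.8]
tcp_rot: [3.141, -0.0, -0.14]
ft_force: [0.1, -0.3, -5.5]
opening: 0.124
[449.05081521 430.81348481 235.78892423] [ 3.14138295e+00 -1.12367615e-04 -1.39961229e-01] [ 0.05045209 -0.3345792  -5.48279371] [-0.09016483  0.05461068  0.02400231] 0.12359211452012847
(240, 265) [231, 144, 51, 126, 2983] [array([449.8, 454.9]), array([28.3, 76.6]), np.float64(1.4)] 259.2
(240, 265) [247, 295, 18, 27, 486] [array([442.9, 390.8]), array([22.7, 11.2]), np.float64(81.7)] 259.4
(195, 203) [307, 160, 185, 93, 4839] [array([561.1, 420.1]), array([ 78.1, 139.6]), np.float64(82.6)] 199.3
(205, 225) [314, 164, 17, 16, 234] [array([501.3, 463.3]), array([8.2, 8.4]), np.float64(83.7)] 220.9
(185, 225) [307, 158, 185, 95, 6088] [array([561.1, 420.2]), array([ 78.3, 139.6]), np.float64(82.6)] 199.1
(195, 203) [317, 103, 47, 28, 243] [array([564.8, 418.2]), array([ 82.1, 141.3]), np.float64(81.8)] 198.6
(250, 263) [301, 87, 19, 12, 85] [array([444.4, 403.2]), array([76.8, 29.5]), np.float64(74.2)] 257.2
(195, 203) [244, 94, 41, 14, 213] [array([559.5, 420.4]), array([ 93.4, 137.8]), np.float64(81.8)] 198.4
(250, 263) [227, 76, 9, 19, 73] [array([447.8, 429.5]), array([131.1,  26.6]), np.float64(74.4)] 257.9
```

View pics/w4.png

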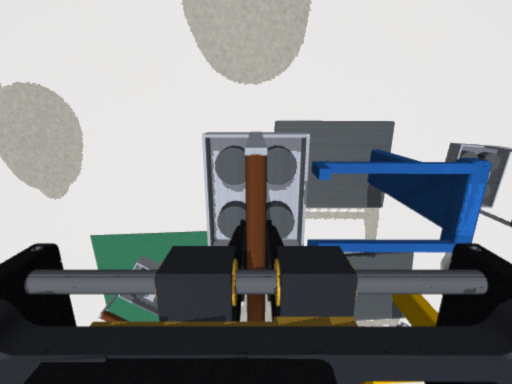

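```bash
python3 -m inch '[[0,0,0,4,0,0,-1],[0,0,0,10,0,0,-1],[0,0,0,13,-1,0,-1],[0,0,0,14,-1,0,-1],[0,0,0,14,-1,0,-1],[0,0,0,12,-1,0,-1],[0,0,0,8,-1,0,-1],[0,0,0,5,-1,0,-1],[0,0,0,0,0,0,-1],[0,0,0,0,0,0,-1]]'
python3 -m inch '[[0,0,0,0,0,-6,-1],[0,0,0,0,0,-10,-1],[0,0,0,0,0,-12,-1],[0,0,0,0,0,-10,-1],[0,0,0,0,0,-4,-1],[0,0,0,0,0,-2,-1],[0,0,0,0,0,0,-1]]'
```

```text
t: 10.4
eef_pos: [528.5, 425.7, 235.7]
tcp_rot: [3.141, 0.0, -0.139]
ft_force: [-0.5, -0.6, -5.0]
opening: 0.123
t: 11.1
eef_pos: [528.8, 425.7, 191.5]
tcp_rot: [3.141, 0.0, -0.139]
ft_force: [0.2, -0.4, -4.5]
opening: 0.124
```

```bash
python3 -m inch '[[0,0,0,0,0,-1,-1],[0,0,0,0,0,-1,-1],[0,0,0,0,0,0,-1]]'
```

```text
t: 11.4
eef_pos: [528.8, 425.7, 189.8]
tcp_rot: [-3.141, -0.0, -0.139]
ft_force: [0.4, -0.3, -5.7]
opening: 0.121
```

```bash
python3 -m inch '[[0,0,0,0,0,-1,-1],[0,0,0,0,0,-0.7,-1],[0,0,0,0,0,0,-1]]'
```

```text
t: 11.7
eef_pos: [528.9, 425.8, 189.7]
tcp_rot: [-3.141, -0.001, -0.139]
ft_force: [-4.1, -3.9, 6.3]
opening: 0.124
```

```bash
python3 -m inch '[[0,0,0,0,0,0,-0.2],[0,0,0,0,0,0,-0.1],[0,0,0,0,0,0,0],[0,0,0,0,0,0,0],[0,0,0,0,0,0,0],[0,0,0,0,0,20,0],[0,0,0,0,0,35,0],[0,0,0,0,0,45,0],[0,0,0,0,0,45,0],[0,0,0,0,0,0,0]]'
python3 - <<'E'
from h import *
s=state();print(s['eef_pos'],s['tcp_rot'],s['ft_force'],s['moment'],s['opening'])
c,P=cam('wrist');save(c,'w5.png')
comps(P,[(205,217),(195,203)],(330,550))
E
```

```text
t: 12.7
eef_pos: [530.0, 426.5, 339.8]
tcp_rot: [-3.135, -0.008, -0.139]
ft_force: [-0.3, -0.2, 0.7]
opening: 0.501
[529.96146426 426.52580824 339.81465348] [-3.13477168 -0.00783723 -0.13906383] [-0.3201127  -0.17224703  0.65799059] [-0.06899997  0.03380426 -0.02323683] 0.5006738964198402
(205, 217) [249, 132, 11, 108, 1132] [array([528.4, 425.1]), array([125.5,  11.5]), np.float64(81.6)] 213.2
(195, 203) [259, 152, 84, 65, 1913] [array([582.1, 417.5]), array([78.1, 96.9]), np.float64(82.4)] 199.3
(195, 203) [224, 209, 25, 8, 158] [array([501.9, 394.3]), array([ 8.9, 29.2]), np.float64(81.6)] 199.5
```

View pics/w5.png

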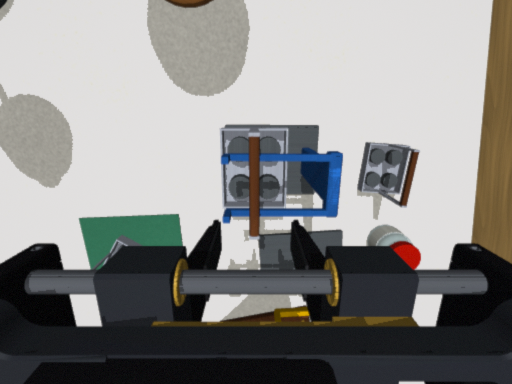

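```bash
python3 -m inch '[[0,0,-6,-2,-30,0,0],[0,0,-8,-2,-46,0,0],[0,0,-8,-2,-48,0,0],[0,0,-8,-2,-48,0,0],[0,0,-8,-2,-48,0,0],[0,0,-8,-2,-48,0,0],[0,0,-8,-2,-48,0,0],[0,0,-8,-2,-48,-10,0],[0,0,-8,-2,-48,-20,0],[0,0,-8,-4,-40,-30,0]]'
python3 -m inch '[[0,0,0,0,0,0,0],[0,0,0,0,0,0,0]]'
python3 - <<'E'
from h import *
s=state();print(s['eef_pos'],s['tcp_rot'],s['ft_force'],s['opening'])
print('tilt fix rotvec deg',np.degrees(np.cross(R.from_euler('xyz',s['tcp_rot']).as_matrix()[:,2],[0,0,-1])))
c,P=cam('wrist');save(c,'w6.png')
comps(P,[(140,156),(100,110)],(-250,100))
E
```

```text
t: 13.75
eef_pos: [506.7, -26.4, 273.3]
tcp_rot: [-3.14, -0.001, -1.507]
ft_force: [2.0, 0.2, -0.7]
opening: 0.503
t: 13.95
eef_pos: [506.5, -24.8, 272.8]
tcp_rot: [3.139, 0.001, -1.501]
ft_force: [0.7, 0.8, 0.3]
opening: 0.502
[506.49817617 -24.83649668 272.83349747] [ 3.13941337e+00  6.25836215e-04 -1.50129773e+00] [0.66119177 0.82519355 0.32050885] 0.5021789203188923
tilt fix rotvec deg [-0.02710025 -0.12705236 -0.        ]
(140, 156) [245, 151, 18, 69, 1222] [array([506.9, -22.5]), array([78.5, 19.7]), np.float64(4.2)] 150.3
(100, 110) [262, 115, 49, 119, 4287] [array([508.2, -64.5]), array([156.3,  61.5]), np.float64(3.7)] 105.2
(100, 110) [198, 116, 64, 118, 4385] [array([505.9,  13. ]), array([ 74.6, 154. ]), np.float64(83.6)] 105.2
```

View pics/w6.png

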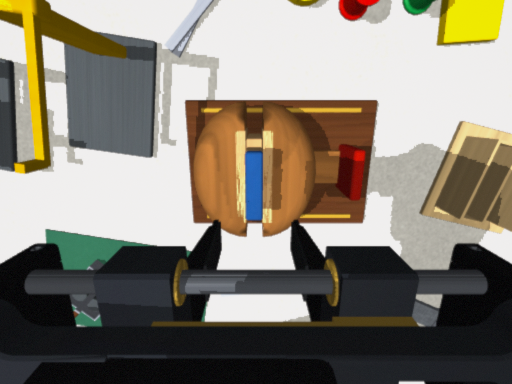

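```bash
python3 -m inch '[[0,-0.13,0,0.5,2.3,-25,0],[0,0,0,0,0,-40,0],[0,0,0,0,0,-40,0],[0,0,0,0,0,-30,0],[0,0,0,0,0,-16,0],[0,0,0,0,0,-8,0],[0,0,0,0,0,0,0]]'
python3 -m inch '[[0,0,0,0,0,0,-1],[0,0,0,0,0,0,-1],[0,0,0,0,0,0,-1],[0,0,0,0,0,0,-1],[0,0,0,0,0,0,-1],[0,0,0,0,0,0,-1],[0,0,0,0,0,0,-1]]'
```

```text
t: 14.7
eef_pos: [507.6, -21.0, 114.6]
tcp_rot: [-3.14, -0.0, -1.498]
ft_force: [0.6, 0.6, 0.2]
opening: 0.497
t: 15.4
eef_pos: [507.6, -22.0, 115.3]
tcp_rot: [-3.139, -0.0, -1.501]
ft_force: [-1.1, 0.1, 5.8]
opening: 0.204
```

```bash
python3 -m inch '[[0,0,0,0,0,3,-1],[0,0,0,0,0,5,-1],[0,0,0,0,0,8,-1],[0,0,0,0,0,0,-1]]'
python3 -m inch '[[0,0,0,0,0,10,-1],[0,0,0,0,0,15,-1],[0,0,0,0,0,15,-1],[0,0,0,0,0,15,-1],[0,0,0,0,0,15,-1],[0,0,0,0,0,15,-1],[0,0,0,0,0,12,-1],[0,0,0,0,0,8,-1],[0,0,0,0,0,0,-1]]'
```

```text
t: 15.8
eef_pos: [507.9, -22.1, 131.9]
tcp_rot: [-3.138, -0.001, -1.5]
ft_force: [0.2, -0.3, -1.8]
opening: 0.209
t: 16.7
eef_pos: [507.7, -22.0, 236.8]
tcp_rot: [-3.138, -0.001, -1.5]
ft_force: [0.2, -0.5, -1.2]
opening: 0.209
```

```bash
python3 -m inch '[[0,0,-0.5,0,-10,0,-1],[0,0,-1.2,0,-25,0,-1],[0,0,-1.7,1,-40,0,-1],[0,0,-2,1,-45,0,-1],[0,0,-2,1,-45,0,-1],[0,0,-2,1,-45,0,-1],[0,0,-1.7,1,-45,0,-1],[0,0,-1.2,1,-40,0,-1],[0,0,-0.7,0,-25,0,-1],[0,0,-0.4,0,-15,0,-1]]'
python3 -m inch '[[0,0,0,0,-3,0,-1],[0,0,0,0,0,0,-1],[0,0,0,0,0,0,-1]]'
python3 - <<'E'
from h import *
s=state();print(s['eef_pos'],s['tcp_rot'],s['ft_force'],s['opening'])
print('tilt fix rotvec deg',np.degrees(np.cross(R.from_euler('xyz',s['tcp_rot']).as_matrix()[:,2],[0,0,-1])))
c,P=cam('wrist');save(c,'w7.png')
np.savez('w7.npz',P=P,c=c['color'])
comps(P,[(64,76),(230,290),(143,156)],(-550,-200),n=60)
for n in ['scene','side']:
    c,P=cam(n);save(c,n+'7.png');comps(P,[(64,76),(190,240)],(-550,-270),(400,650),30)
    np.savez(n+'7.npz',P=P,c=c['color'])
E
```

```text
t: 17.7
eef_pos: [512.5, -359.4, 234.5]
tcp_rot: [-3.141, 0.0, -1.737]
ft_force: [0.3, 0.9, -1.5]
opening: 0.212
t: 18.0
eef_pos: [513.5, -358.8, 235.8]
tcp_rot: [-3.14, 0.0, -1.733]
ft_force: [-0.1, -1.3, -1.9]
opening: 0.21
[ 513.48417534 -358.80807504  235.81408182] [-3.13965891e+00  1.50610174e-04 -1.73318501e+00] [-0.14047056 -1.29902552 -1.85513597] 0.2099078927938257
tilt fix rotvec deg [0.00939714 0.11073277 0.        ]
(64, 76) [241, 131, 31, 33, 290] [array([ 552.5, -366.3]), array([37.4, 39.2]), np.float64(80.1)] 69.4
(64, 76) [304, 132, 37, 92, 690] [array([ 498.7, -441.6]), array([ 38.3, 119.3]), np.float64(80.0)] 69.4
(230, 290) [221, 178, 70, 92, 4287] [array([ 529.8, -362.1]), array([38.1, 44.9]), np.float64(80.0)] 270.6
(230, 290) [239, 295, 34, 26, 848] [array([ 483.2, -354.4]), array([20. , 20.3]), np.float64(79.4)] 270.8
(143, 156) [322, 159, 33, 77, 2022] [array([ 497.8, -440.7]), array([26.5, 80.1]), np.float64(80.3)] 148.4
(64, 76) [158, 280, 41, 37, 188] [array([ 516.5, -360.7]), array([ 39.2, 122.8]), np.float64(80.5)] 69.0
(64, 76) [132, 305, 41, 34, 208] [array([ 502.1, -443.1]), array([ 38.7, 121.6]), np.float64(80.4)] 68.8
(190, 240) [155, 253, 33, 32, 326] [array([ 515.9, -364.5]), array([ 21.7, 101.5]), np.float64(86.3)] 214.3
(64, 76) [254, 292, 52, 18, 222] [array([ 512.4, -356.8]), array([ 43.4, 118.7]), np.float64(80.7)] 68.6
(64, 76) [251, 321, 56, 21, 374] [array([ 498.6, -441.9]), array([ 41.6, 119.8]), np.float64(80.0)] 69.4
(190, 240) [259, 248, 47, 20, 770] [array([ 511.5, -362.4]), array([ 24.4, 100.2]), np.float64(79.0)] 215.4
```

View pics/w7.png

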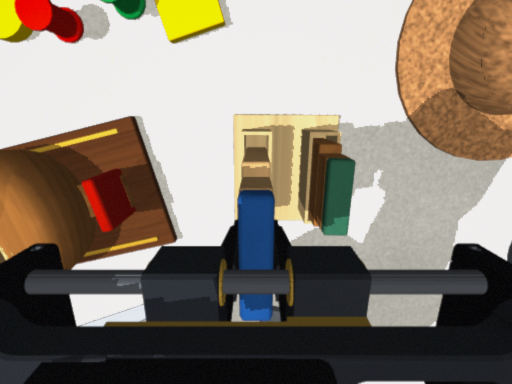

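Run:
```python
from h import *
T=np.array([513.5,-358.8]);a=np.radians(-9.8)
M=np.array([[np.cos(a),np.sin(a)],[-np.sin(a),np.cos(a)]])
for n in ['scene7','side7','w7']:
    d=np.load(n+'.npz');P=d['P'];L=(P[...,:2]-T)@M.T;z=P[...,2]
    near=(abs(L[...,0])<75)&(abs(L[...,1])<28)
    for zr in [(138,160),(160,180),(180,200),(200,218),(222,228),(255,275),(64,75)]:
        m=near&(z>zr[0])&(z<zr[1])
        if m.sum()<20: continue
        q=L[m]; h=np.histogram(q[:,1],bins=np.arange(-28,29,2))[0]
        print(n,zr,m.sum(),'x',np.round(np.percentile(q[:,0],[1,99]),1),'y',np.round(np.percentile(q[:,1],[1,10,50,90,99]),1))
    b=d['c'].astype(int); bl=(b[...,2]>b[...,0]+50)&(b[...,2]>b[...,1]+30)&near&(z>250)
    if bl.sum()>20: print('blue',cv2.minAreaRect(L[bl].astype(np.float32)),np.median(z[bl]))
```

```text
scene7 (138, 160) 119 x [-44.   53.3] y [-11.9 -11.5 -10.5   1.3   7. ]
scene7 (160, 180) 125 x [-45.7  52.3] y [-11.9 -11.3 -10.4   1.7   7.9]
scene7 (180, 200) 127 x [-44.6  53.5] y [-11.8 -11.4 -10.6   0.    6.8]
scene7 (200, 218) 121 x [-46.6  52.2] y [-12.2 -11.2 -10.4   0.7   8.6]
scene7 (222, 228) 61 x [-36.8  51.9] y [-11.5 -10.8  -5.9   6.1   9.1]
scene7 (255, 275) 223 x [-2.9 42.3] y [-19.9 -15.4  -3.7   8.7  17.2]
scene7 (64, 75) 188 x [-57.2  63.8] y [-20.9 -19.7 -13.3  16.   18.2]
blue ((23.230762481689453, -1.3202848434448242), (18.72100257873535, 35.154422760009766), 75.25035095214844) 271.23962792505114
side7 (138, 160) 299 x [-50.   47.4] y [-12.7 -11.1  -9.4  -7.6  -6.1]
side7 (160, 180) 300 x [-50.3  47.9] y [-12.8 -11.1  -9.5  -7.8  -6.6]
side7 (180, 200) 297 x [-50.5  47. ] y [-13.1 -11.1  -9.4  -7.5  -6.5]
side7 (200, 218) 282 x [-50.8  47.7] y [-12.2 -11.2  -9.4  -7.8  -6.6]
side7 (222, 228) 135 x [-49.9  46.8] y [-12.2 -10.6  -8.2   2.9   7.4]
side7 (64, 75) 223 x [-60.4  57.6] y [-20.  -17.7  14.7  18.4  21.8]
w7 (138, 160) 58 x [47.5 48.6] y [-9.5 -7.5 -0.5  6.9  8.9]
w7 (160, 180) 66 x [47.9 48.6] y [-9.1 -7.5 -0.   7.4  9.1]
w7 (180, 200) 90 x [47.2 48.7] y [-9.5 -7.5 -0.5  7.4  9.5]
w7 (200, 218) 93 x [48.  48.8] y [-9.1 -7.5  0.3  7.1  9. ]
w7 (222, 228) 466 x [38.2 48.6] y [-10.   -7.9  -0.4   7.7   9.4]
w7 (255, 275) 4228 x [-38.9  38.7] y [-16.9  -9.2  -0.5   8.5  16.1]
w7 (64, 75) 307 x [ 2.3 59.3] y [-19.3 -18.6  -1.7  17.8  18.1]
blue ((-0.9132041931152344, -0.5650777816772461), (79.88174438476562, 19.494277954101562), 0.7086179852485657) 270.77402876807116
```

```bash
python3 -m inch '[[0,0.1,-0.5,0,0,-8,-1],[0,0,0,0,0,-15,-1],[0,0,0,0,0,-15,-1],[0,0,0,0,0,-12,-1],[0,0,0,0,0,-8,-1],[0,0,0,0,0,-8,-1],[0,0,0,0,0,-8,-1],[0,0,0,0,0,-8,-1],[0,0,0,0,0,-8,-1],[0,0,0,0,0,0,-1]]'
```

```text
t: 19.15
eef_pos: [513.1, -359.7, 144.7]
tcp_rot: [3.141, 0.0, -1.743]
ft_force: [0.4, 0.5, -2.0]
opening: 0.207
```

```bash
python3 -m inch '[[0,0,0,0,0,-8,-1],[0,0,0,0,0,-8,-1],[0,0,0,0,0,-7,-1],[0,0,0,0,0,-5,-1],[0,0,0,0,0,-1,-1],[0,0,0,0,0,0,-1]]'
```

```text
t: 19.75
eef_pos: [513.4, -360.0, 116.7]
tcp_rot: [-3.141, -0.0, -1.743]
ft_force: [0.2, -0.4, -2.0]
opening: 0.209
```

```bash
python3 -m inch '[[0,0,0,0,0,-1,-1],[0,0,0,0,0,-1,-1],[0,0,0,0,0,-1,-1],[0,0,0,0,0,-1,-1],[0,0,0,0,0,0,-1]]'
```

```text
t: 20.25
eef_pos: [513.4, -360.1, 113.5]
tcp_rot: [-3.141, -0.001, -1.743]
ft_force: [-1.9, 0.7, 3.8]
opening: 0.211
```

```bash
python3 -m inch '[[0,0,0,0,0,0,-0.4],[0,0,0,0,0,0,-0.3],[0,0,0,0,0,0,-0.2],[0,0,0,0,0,0,-0.1],[0,0,0,0,0,0,-0.1],[0,0,0,0,0,15,-0.1],[0,0,0,0,0,30,-0.1],[0,0,0,0,0,40,-0.1],[0,0,0,0,0,40,-0.1],[0,0,0,0,0,0,-0.1]]'
python3 - <<'E'
from h import *
s=state();print(s['eef_pos'],s['tcp_rot'],s['ft_force'],s['opening'])
c,P=cam('wrist');save(c,'w8.png')
comps(P,[(64,76),(143,156)],(-550,-200),n=60)
comps(P,[(40,95)],(-250,-120),n=60)
c,P=cam('side');save(c,'side8.png')
m=(c['color'][...,0]>120)&(c['color'][...,1]<60)&(P[...,1]<-120)&(P[...,1]>-210)&(abs(P[...,0]-515)<80)
print(m.sum(),cv2.minAreaRect(P[m][:,:2].astype(np.float32)),np.percentile(P[m],[2,50,98],axis=0))
E
```

```text
t: 21.25
eef_pos: [514.8, -361.1, 243.3]
tcp_rot: [-3.134, -0.005, -1.743]
ft_force: [0.4, -0.8, -1.0]
opening: 0.452
[ 514.81927525 -361.08891124  243.33692882] [-3.1336353  -0.00500594 -1.74295341] [ 0.36370698 -0.82457604 -0.98202037] 0.45247456227608535
(64, 76) [238, 133, 31, 91, 707] [array([ 512.6, -359. ]), array([ 38.1, 120.3]), np.float64(80.2)] 69.5
(64, 76) [301, 133, 35, 90, 650] [array([ 498.8, -441.9]), array([ 38.7, 119.2]), np.float64(80.1)] 69.4
(143, 156) [245, 159, 20, 75, 1442] [array([ 512.2, -360.5]), array([19.7, 79.4]), np.float64(79.5)] 148.3
(143, 156) [318, 159, 32, 75, 1908] [array([ 498.1, -440.6]), array([26.3, 79.2]), np.float64(80.1)] 148.3
(40, 95) [17, 0, 44, 38, 1300] [array([ 740.4, -145.4]), array([42.4, 37.6]), np.float64(80.6)] 59.4
(40, 95) [92, 0, 36, 11, 298] [array([ 740.8, -232.9]), array([12.6, 33.8]), np.float64(0.9)] 59.0
(40, 95) [83, 174, 48, 59, 1704] [array([ 515.7, -161.4]), array([69.2, 16.7]), np.float64(3.5)] 79.9
19 ((491.53399658203125, -161.04562377929688), (13.263130187988281, 15.77423095703125), 83.30581665039062) [[ 483.57830991 -167.56100275   87.04974982]
 [ 491.70791023 -160.362671     89.53194737]
 [ 499.8117244  -155.2197981    93.53010531]]
```

View pics/w8.png

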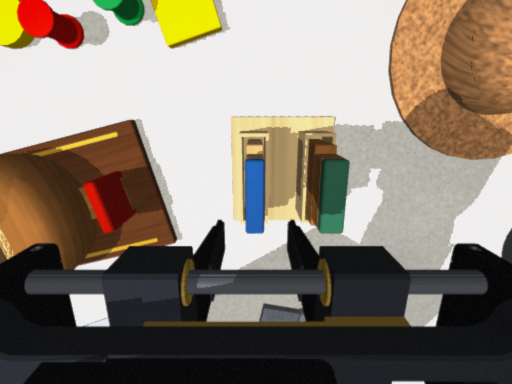

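```bash
python3 -m inch '[[0,0,2,0,10,0,-1],[0,0,3,1,28,0,-1],[0,0,3,1,36,0,-1],[0,0,3,1,36,0,-1],[0,0,3,1,30,0,-1],[0,0,0,0,14,-20,-1],[0,0,0,0,2,-40,-1],[0,0,0,0,0,-45,-1],[0,0,0,0,0,-45,-1],[0,0,0,0,0,-25,-1]]'
python3 -m inch '[[0,0,0,0,0,-8,-1],[0,0,0,0,0,0,-1],[0,0,0,0,0,0,-1]]'
```

```text
t: 22.35
eef_pos: [515.4, -202.3, 58.7]
tcp_rot: [3.137, 0.003, -1.497]
ft_force: [0.1, 0.7, -0.2]
opening: 0.001
t: 22.65
eef_pos: [517.7, -204.0, 55.7]
tcp_rot: [-3.14, -0.001, -1.498]
ft_force: [-0.1, 0.3, 0.9]
opening: 0.002
```

```bash
python3 -m inch '[[0,0,0,0,5,0,-1],[0,0,0,-0.4,6,0,-1],[0,0,0,-0.4,6,0,-1],[0,0,0,-0.3,4,0,-1],[0,0,0,-0.2,3,0,-1],[0,0,0,-0.2,3,0,-1],[0,0,0,-0.1,2,0,-1]]'
python3 -m inch '[[0,0,0,-0.2,2.5,0,-1],[0,0,0,-0.2,2.5,0,-1],[0,0,0,-0.1,2,0,-1],[0,0,0,-0.1,1,0,-1]]'
python3 -m inch '[[0,0,0,-0.2,2,0,-1],[0,0,0,-0.1,1.5,0,-1],[0,0,0,-0.1,1,0,-1]]'
python3 - <<'E'
from h import *
c,P=cam('wrist');save(c,'w9.png')
comps(P,[(70,95)],(-200,-110),(460,580),n=60)
E
```

```text
t: 23.35
eef_pos: [515.9, -175.1, 55.0]
tcp_rot: [-3.141, -0.001, -1.498]
ft_force: [-1.0, -4.4, 2.5]
opening: 0.003
t: 23.75
eef_pos: [515.3, -166.9, 54.9]
tcp_rot: [-3.141, -0.001, -1.499]
ft_force: [-0.8, -4.2, 3.0]
opening: 0.007
t: 24.05
eef_pos: [515.0, -162.4, 54.9]
tcp_rot: [-3.141, -0.001, -1.499]
ft_force: [-0.5, -4.0, 3.8]
opening: 0.004
(70, 95) [208, 191, 66, 61, 2118] [array([ 535.7, -153.1]), array([28.9, 35.2]), np.float64(4.5)] 89.3
```

```bash
python3 -m inch '[[0,0,0,-0.1,1,0,-1],[0,0,0,-0.1,1,0,-1],[0,0,0,0,0,0,-1]]'
python3 -m inch '[[0,0,0,-0.1,1,0,-1],[0,0,0,-0.1,1,0,-1],[0,0,0,0,0,0,-1]]'
```

```text
t: 24.4
eef_pos: [514.7, -160.4, 54.9]
tcp_rot: [-3.141, -0.001, -1.499]
ft_force: [1.6, -3.1, 2.9]
opening: 0.002
t: 24.7
eef_pos: [514.6, -158.4, 54.9]
tcp_rot: [-3.141, -0.001, -1.499]
ft_force: [1.6, -3.4, 2.7]
opening: 0.007
```

```bash
for i in 1; do python3 -m inch '[[0,0,0,-0.1,1,0,-1],[0,0,0,0,1,0,-1],[0,0,0,0,0,0,-1]]'; done
python3 - <<'E'
from h import *
f=state()['ft_force'];print(f)
E
python3 -m inch '[[0,0,0,-0.1,1,0,-1],[0,0,0,0,0,0,-1]]'
```

```text
t: 25.0
eef_pos: [514.4, -156.5, 54.9]
tcp_rot: [-3.141, -0.001, -1.499]
ft_force: [2.2, -4.6, 2.8]
opening: 0.005
[ 2.24859007 -4.63998295  2.77282657]
t: 25.2
eef_pos: [514.5, -156.4, 54.9]
tcp_rot: [-3.14, -0.002, -1.498]
ft_force: [1.2, -11.7, 2.1]
opening: 0.008
```

```bash
python3 -m inch '[[0,0,0,0,1,0,-1],[0,0,0,0,0,0,-1]]'
python3 -m inch '[[0,0,0,0,-4,0,-1],[0,0,0,1,-14,0,-1],[0,0,0,1,-20,0,-1],[0,0,0,0,-10,30,-1],[0,0,0,0,0,45,-1],[0,0,0,0,0,45,-1],[0,0,0,0,10,45,-1],[0,0,0,0,30,20,-1],[0,0,0,0,40,0,-1],[0,0,0,0,0,0,-1]]'
python3 - <<'E'
from h import *
s=state();print(s['eef_pos'],s['ft_force'])
c,P=cam('wrist');save(c,'w10.png')
comps(P,[(98,110),(60,96)],(-200,100),(400,620),n=60)
w=c['color']
c,P=cam('scene');comps(P,[(143,156),(64,76)],(-550,-200),(400,620),n=40);comps(P,[(205,217)],(330,550),n=40)
s=cv2.resize(c['color'][70:370,100:420],(400,375))
cv2.imwrite('pics/f.png',np.hstack([w[:375,56:456],s])[...,::-1])
E
```

```text
t: 25.4
eef_pos: [514.5, -156.3, 54.9]
tcp_rot: [-3.14, -0.003, -1.498]
ft_force: [-1.2, -19.7, 1.1]
opening: 0.007
t: 26.4
eef_pos: [515.6, -119.5, 240.5]
tcp_rot: [-3.141, 0.001, -1.496]
ft_force: [0.0, 0.4, -0.7]
opening: 0.004
[ 515.56608724 -119.52892543  240.4574759 ] [ 0.01359752  0.44806012 -0.71401783]
(98, 110) [111, 115, 109, 133, 10972] [array([505., -13.]), array([161.8, 127.3]), np.float64(8.1)] 105.2
(60, 96) [110, 103, 121, 147, 2445] [array([510.1, -20.5]), array([180.3, 139.1]), np.float64(30.8)] 88.3
(60, 96) [264, 153, 15, 58, 778] [array([ 514.1, -138.9]), array([69.1, 16.2]), np.float64(4.1)] 89.9
(143, 156) [161, 269, 26, 24, 236] [array([ 514.1, -361.4]), array([20.9, 82.4]), np.float64(80.0)] 148.5
(143, 156) [133, 288, 28, 28, 331] [array([ 499.9, -442.3]), array([25.8, 82.5]), np.float64(80.8)] 148.5
(64, 76) [158, 284, 41, 33, 217] [array([ 515.5, -360.2]), array([ 40.1, 123.7]), np.float64(79.9)] 69.0
(64, 76) [132, 305, 41, 34, 209] [array([ 501.2, -443.1]), array([ 39. , 122.8]), np.float64(80.2)] 68.9
(205, 217) [320, 100, 25, 19, 111] [array([532.2, 424.8]), array([128.4,  15.2]), np.float64(82.5)] 212.0
```

View pics/f.png

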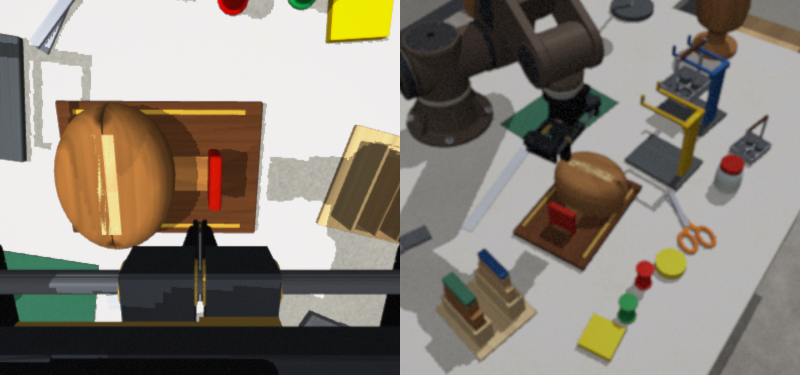

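```bash
python3 -c "
from cell import ticket
print(ticket.job_done())"
```

```text
the job is handed in; nothing more can be done
None
```

I did all three steps in the order asked and handed the job in at about 26.5 s of the 61 s allowed. No verdict was reported.

- **Basket:** It hangs on the blue hook. Its bar measures within about 2 mm of the seat I had estimated, and it was carried level without being set down. My first grip closed too late and missed the bar. A check showed the basket had not moved, and the second grip held.
- **Key:** I drew it straight up and lowered it upright onto the floor of the free slot. The last measurement put its top within 2 mm of the slot centre and level with the spare key's top. The spare key reads within about 2 mm of where it started.
- **Block:** I pushed the red grip at about 4 N until the force rose to 20 N with no further motion. The wrist camera gave 22.5 mm of plate travel against the 21.6 mm expected, which is within camera error. The last picture shows the halves meeting.

In the last picture the other things on the table looked as they did at the start; I did not measure them. The robot was clear of everything at the end. The scene and wrist cameras disagreed by up to about 4 mm, and I used the wrist readings for the grasps and the key fit. I viewed 9 pictures.

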